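# Release the pawl and wind the large reel winder back to its start post

## Robot

A 6-joint arm with a two-finger parallel gripper is mounted at the origin on the work surface. World frame = base frame: x ahead of the robot, y to its left, z up, the work surface at z = 0. Lengths are in m, angles in degrees, forces in N, time in s.
With the tool pointing down it reaches from about 0.3 to 0.75 m from the base axis. Payload 8.5 kg.
Tool frame: the origin (TCP) lies between the finger pads; the fingertips stand 19 mm ahead of it and the grasp point (between the pads) is the TCP; z points along the fingers, y is the direction in which the jaws open and shut (so a half turn about z gives the same grasp; the last joint's range is limited). The gripper opens to 85 mm and grips with 20 to 120 N. Pads are 22 mm wide; open, the fingers measure 114 mm over their backs; the gripper's body (76 mm by 85 mm) begins 54 mm behind the grasp point. The pads swing forward as they close: fully open they stand 13 mm farther back than shut.
Start: joints at [-12.336, 21.807, 74.336, -0, 83.858, -12.336], TCP at [0.55, 0, 0.25] pointing down, gripper open.
Joint ranges: [-178.18, 178.18], [-50.72, 133.34], [12.68, 142.11], [-81.47, 261.47], [9.98, 163.14], [-165.26, 165.26]. Speed limits (degrees/s): [136.94, 136.94, 180, 180, 180, 180].

## Interface

Orientations are given as a 3x3 rotation matrix whose columns are the frame's x, y, z axes.
In Python, from plant import manip, snapshot, camera_model, order, silhouettes gives the robot as it stands.
- The arm moves only by the shell command python3 -m jog 'ROWS' [OPENING]. ROWS is JSON, a list that holds one entry, the list of rows, each a list of 6 numbers: the shift along the tool's x, y, z in units of 25 mm (1.0 is 25 mm), then the turn, a rotation vector about the tool's x, y, z in units of 6 degrees (1.0 is 6 degrees). A call has 1 to 12 rows; each row shifts and turns the pose as measured when the row begins, along the tool's axes as they then stand; what a row does not reach is not made up. A row lasts 1/12 s, in which the tool goes at most 41.7 mm and 7.16 degrees, less where a joint would pass 70% of its speed; a pose out of reach is approached as far as the arm can. A call is refused whole if a number of a shift passes 1 or a number of a turn 1, either way. A call with a gripper value outside its range is refused whole. OPENING is the finger opening in mm, from 0 to 85.4, set as the call begins (- or left out, the last holds). The fingers move at their own pace and stop on an object; the grip force is fixed at half the most. Time passes only in rows, so rows that do not move let the fingers close. It gives the time, the measured TCP pose, the force and the opening at its end, in the units of the state.
- manip.sense(): the state, without advancing time (a new reading comes with each control period).
- snapshot(name): name is "scene" or "side" or "wrist"; returns the picture (384x512x3 uint8, red, green, blue); there is no depth.
- camera_model(name): a dict with "camera_matrix" (3x3 intrinsics, pixels), "pose" (4x4, takes a point from camera to world coordinates). Camera axes: x right, y up, looking along -z (the intrinsics and any distortion apply to the point x, -y, -z); pixel columns grow to the right and rows downward; lengths in m; the calibration is good to about 2 mm. A picture is of the moment at which its call begins: read the wrist's pose just before it. camera_model takes no time and is no camera call; for the wrist camera it gives the pose at the moment of the call.
- order.close_job(): hands the job in, once; it reports no verdict.
Trained networks look in the newest picture that a camera, given by its name, has taken for a name from the list of things; names that differ only in an ending like _2 or _b are one class to them, and where a whole thing is asked for, a point or a joint stands for the part that bears it (a point fixed in the world has none). Each returns a list of dicts, best first, with "score" (0 to 1); they miss things now and then, are a little off and sometimes report something else, mostly with a low value. They report only what shows in the picture. A call takes as long as a camera call.
- silhouettes(camera, thing): "pixels" (384x512 bool, what is visible of it) and "rect" ([centre column, centre row, width, height] in pixels, round what is visible of it).
The state is a dict: "clock": time; "joint_pos": joint angles; "joint_velocities": joint speeds; "effort": joint torques, N m; "tool_pos": TCP position; "ee_rot": TCP orientation; "wrist_force": force on the tool from outside, world axes, zero at the start; "ft_torque": the same for the moment, N m; "grip_width": opening from 0.0 (shut) to 1.0 (fully open).
Only numpy, scipy, OpenCV 4.12 (cv2) and the standard library are available. Lean on these libraries where they do the work, as an engineer would, in place of code of your own. Each camera call takes 0.05 s, during which the arm holds its last target.

## Task

On the larger of the two reel winders, lift the pawl well clear of the ratchet wheel by pressing its thumb paddle all the way down; it stays up by itself. Then turn the crank backward, clockwise seen from above, until the lug on the wheel's rim is against the upright start post, and let go. Leave the small winder's crank where it is.

Things in the scene. Friction and masses are not known exactly. Their poses are not given: they have to be found in the camera images.
- winder: Larger of two reel winders, fixed to the bench: plywood base (own x -95..95, y -82..143 mm, 16 thick), grey toothed wheel 160 mm across, empty white reel 116 mm across on it (top 72), crank on top. Origin: wheel's vertical axis at bench height; z up. Steel start post, 10 mm thick, 72 tall, at x 19, y -88. A loose glue stick stands near x 73, y 112. Heights are above the bench.
- pawl (a joint): Its steel pawl on a stiff level hinge: 0 = beak down among the six 12 mm teeth (tops 40 mm high), blocking backward turning after up to 30 degrees of slack; 0.5 rad = beak fully up, at its stop. Pressing the paddle down with about 3 N raises the beak, and the pawl stays where it is left. It starts at 0.
- paddle (a point): Top centre of the pawl's steel thumb paddle, the outer end of the pawl, 32 mm (winder x) by 36 mm (winder y). Engaged: winder x -73, y 120, 72 mm high, level. Fully down: y 125, 48 mm high, sloping 29 degrees down towards winder +y. Hinge: 45 mm towards winder -y and 50 mm high. The space above it is free.
- reel (a joint): The large winder's wheel, reel and crank, rad, growing anticlockwise (winding) seen from above; 0 = lug on the wheel's rim, in line with the crank arm, against the start post: a hard stop. Starts at 1.4 to 1.85. The crank points at (value - 1.222 rad) from winder +x towards +y. Takes 2 to 4 N at the handle, stays where left.
- crank_top (a point): Top centre of the large winder's crank handle: an upright black round grip 22 mm in diameter, 51 mm tall (83 to 134 mm above the bench), 52 mm from the wheel's axis, turning with the wheel (the grip does not spin on its own). The crank arm is below it, top at 83 mm; around it is free above 90 mm.
- small_crank (a point): Top centre of the black crank handle (15 mm diameter, top 91 mm above the bench) of the smaller winder, a bystander of the same kind at two thirds of the size (wheel 109 mm across), on the other side of the bench's middle. It must stay where it is.

How it is judged:
By the outcome, as a careful person would: the job done as asked, in the order asked, and still so for the second after the job is handed in, with the robot touching nothing.
It also fails if it takes over 51 s, if anything falls off the work surface, if the arm or the gripper's body presses on something with over 40 N, if the wrist force passes 120 N, or if a joint passes its speed limit or range.

## Working session

There is one attempt and no reset: what is moved stays moved. The work goes in short steps, Python scripts to look and compute and a shell command to move; the robot and the scene stay as the last step left them, time stands still between calls to the robot, and variables do not carry over. Pictures are saved under pics/ and viewed, and the job is handed in when it is done.

```bash
ls; mkdir -p pics; python3 - <<'E'
from plant import manip, snapshot, camera_model, order, silhouettes
import cv2,numpy as np
s=manip.sense();print(s['clock'],s['tool_pos'],s['ee_rot'],s['wrist_force'],s['grip_width'])
for c in ['scene','side','wrist']:
    cm=camera_model(c);print(c,cm)
    im=snapshot(c);cv2.imwrite(f'pics/a_{c}.png',im[:,:,::-1])
    for t in ['winder','pawl','paddle','reel','crank_top','small_crank']:
        r=silhouettes(c,t)
        print(t,[(round(q['score'],2),[round(v) for v in q['rect']]) for q in r[:3]])
E
```

```text
pics
0.0 [5.49722958e-01 4.09266879e-05 2.49727901e-01] [[-9.89551887e-06  9.99998981e-01 -1.42773448e-03]
 [ 9.99999960e-01  1.02971541e-05  2.81302368e-04]
 [ 2.81316783e-04 -1.42773164e-03 -9.99998941e-01]] [ 0.14863674 -0.66737969 -0.37714634] 1.0011422108926906
scene {'camera_matrix': array([[462.48541575,   0.        , 252.38948661],
       [  0.        , 462.48541575, 193.81293431],
       [  0.        ,   0.        ,   1.        ]]), 'pose': array([[-0.1780552 , -0.61255426,  0.77011274,  1.42538393],
       [ 0.9840165 , -0.10860781,  0.1411236 ,  0.1767403 ],
       [-0.00280561,  0.78293143,  0.62210168,  0.8094452 ],
       [ 0.        ,  0.        ,  0.        ,  1.        ]])}
winder [(0.92, [316, 233, 99, 74])]
pawl [(0.82, [344, 203, 42, 13])]
paddle [(0.65, [344, 203, 41, 11])]
reel [(0.66, [306, 230, 67, 57])]
crank_top [(0.89, [304, 229, 63, 64])]
small_crank [(0.65, [174, 219, 45, 32])]
side {'camera_matrix': array([[373.57126281,   0.        , 253.45453407],
       [  0.        , 373.57126281, 193.14718258],
       [  0.        ,   0.        ,   1.        ]]), 'p
[... 523 characters left out ...]
.        , 256.19627549],
       [  0.        , 277.59154902, 196.07090669],
       [  0.        ,   0.        ,   1.        ]]), 'pose': array([[ 9.99999539e-01, -8.15196791e-04, -5.08170862e-04,
         5.51126357e-01],
       [ 9.26840955e-04,  9.57823382e-01,  2.87356068e-01,
         7.27547336e-02],
       [ 2.52486189e-04, -2.87356406e-01,  9.57823696e-01,
         3.72919338e-01],
       [ 0.00000000e+00,  0.00000000e+00,  0.00000000e+00,
         1.00000000e+00]])}
winder [(0.84, [277, 65, 178, 129])]
pawl [(0.73, [210, 23, 16, 46])]
paddle [(0.68, [210, 22, 16, 44])]
reel [(0.57, [284, 57, 152, 111])]
crank_top [(0.76, [288, 57, 161, 114])]
small_crank [(0.79, [290, 296, 76, 74])]
```

```bash
python3 - <<'E'
import cv2,numpy as np
a=cv2.imread('pics/a_scene.png');a=cv2.resize(a[150:300,120:390],None,fx=2.9,fy=2.9,interpolation=cv2.INTER_CUBIC);cv2.imwrite('pics/b_scene.png',a)
a=cv2.imread('pics/a_side.png');a=cv2.resize(a[130:330,180:380],None,fx=3,fy=3,interpolation=cv2.INTER_CUBIC);cv2.imwrite('pics/b_side.png',a)
E
```

```text
(no output)
```

View pics/b_scene.png

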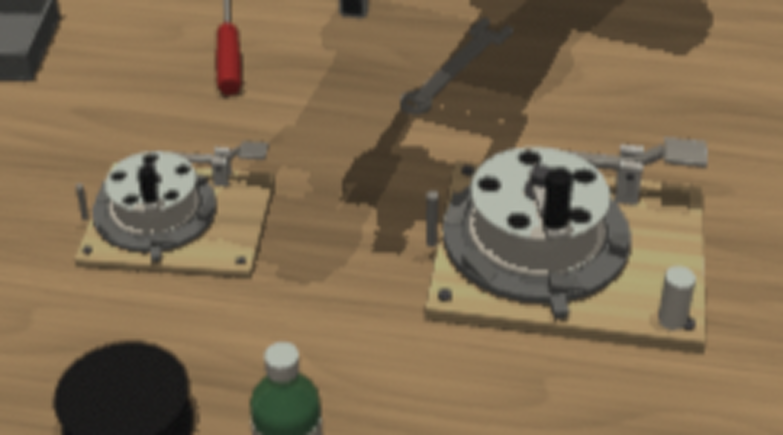

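View pics/b_side.png

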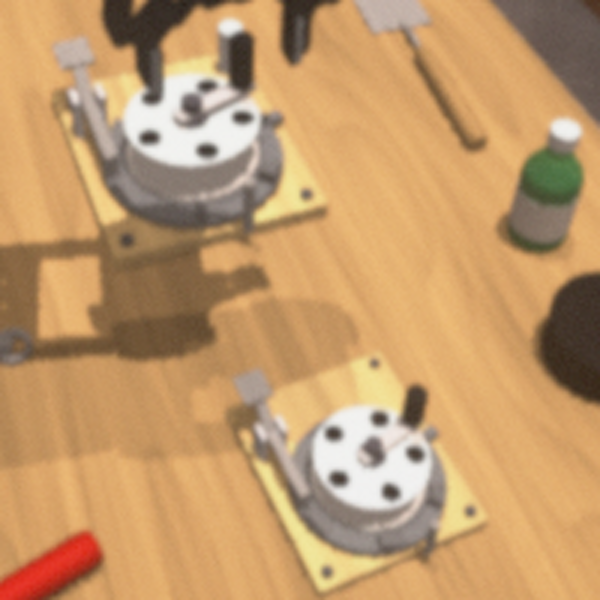

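View pics/a_wrist.png

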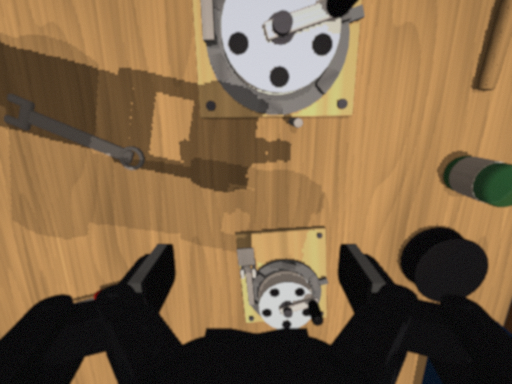

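```bash
cat > h.py <<'E'
import numpy as np,cv2
def proj(cm,P):
    K=cm['camera_matrix'];T=np.linalg.inv(cm['pose'])
    p=(T@np.r_[P,1])[:3];p=np.array([p[0],-p[1],-p[2]]);q=K@p
    return q[:2]/q[2]
def w2w(q,P):
    c,s=np.cos(q[2]),np.sin(q[2])
    return np.array([q[0]+c*P[0]-s*P[1],q[1]+s*P[0]+c*P[1],P[2]])
def crank(th,z=.134,r=.052):
    a=th-1.222;return np.array([r*np.cos(a),r*np.sin(a),z])
E
python3 - <<'E'
from plant import manip,camera_model
from h import *
from scipy.optimize import least_squares
C={c:camera_model(c) for c in ['scene','side','wrist']}
post=(.019,-.088,.072);pad=(-.073,.120,.072);c1=(.095,-.082,.016);c2=(.095,.143,.016);c3=(-.095,-.082,.016)
obs=[('scene',post,(269,217)),('scene',pad,(356.9,202.4)),('scene',c1,(267.2,257.6)),('scene',c2,(363.1,268.3)),('scene','k',(313.1,208.6)),
('side',pad,(204.3,146.7)),('side',c1,(288.3,200)),('side',c3,(216,211)),('side','k',(259.8,142)),
('wrist',c3,(200,118)),('wrist',c1,(354,117)),('wrist',post,(297,122))]
def f(q):
    return np.concatenate([proj(C[c],w2w(q,crank(q[3]) if isinstance(P,str) else P))-u for c,P,u in obs])
r=least_squares(f,[.57,.3,0,1.6],loss='soft_l1');q=r.x
print(q,np.degrees(q[2:]));print(np.round(f(q).reshape(-1,2),1))
np.save('q.npy',q)
print('paddle',w2w(q,pad),'down',w2w(q,(-.073,.125,.048)),'crank',w2w(q,crank(q[3])),'crank0',w2w(q,crank(0)),'glue',w2w(q,(.073,.112,0)),'post',w2w(q,post))
for c in C:
    a=cv2.imread(f'pics/a_{c}.png')
    for P in [post,pad,c1,c2,c3,crank(q[3]),(-.095,.143,.016),(0,0,.072)]:
        u=proj(C[c],w2w(q,P)); cv2.circle(a,(int(round(u[0])),int(round(u[1]))),2,(0,0,255),1)
    cv2.imwrite(f'pics/c_{c}.png',a)
a=np.hstack([cv2.resize(cv2.imread('pics/c_scene.png')[180:290,250:380],None,fx=3,fy=3),cv2.resize(cv2.imread('pics/c_side.png')[120:230,180:310],None,fx=3,fy=3)])
cv2.imwrite('pics/c.png',a)
E
```

```text
[0.57442383 0.15107426 0.01078433 1.55684906] [ 0.61789677 89.20088073]
[[-0.7  0. ]
 [-1.1 -0.3]
 [-1.3 -1.4]
 [-0.1 -0.3]
 [ 0.2  1.5]
 [ 0.4  0.2]
 [ 1.6 -2.9]
 [ 2.2  4.6]
 [ 0.6 -0.6]
 [-1.2 -1.3]
 [-1.3 -1.9]
 [ 0.4  0.3]]
paddle [0.50013398 0.27028004 0.072     ] down [0.50008006 0.27527975 0.048     ] crank [0.62334861 0.16869148 0.134     ] crank0 [0.59272169 0.10239995 0.134     ] glue [0.64621177 0.26385499 0.        ] post [0.59437173 0.06328428 0.072     ]
```

View pics/c.png

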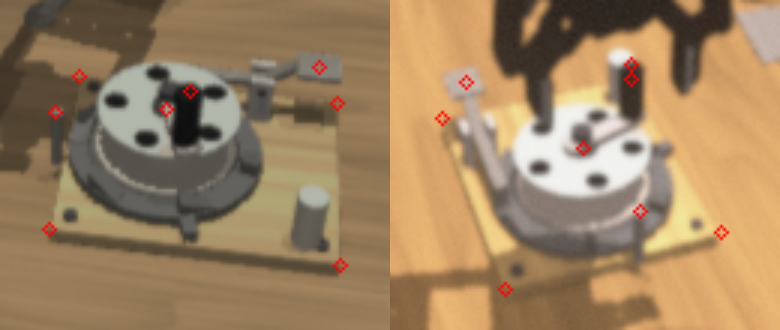

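View pics/c_wrist.png

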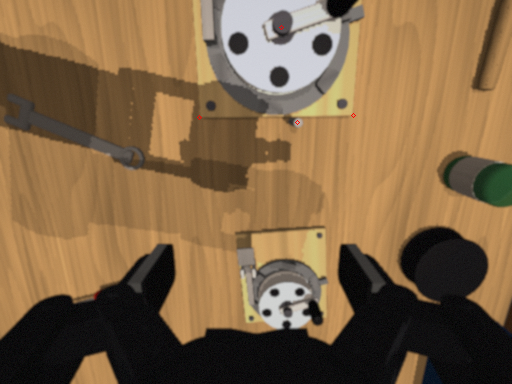

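The two fixed cameras and the wrist camera agree on the pose to about 2 mm. In the scene crop, the paddle is at (687,152) and the grip top at (560,170). I'll close the gripper, move halfway and look again.

```bash
python3 -m jog '[[[0.9,0,0,0,0,0],[0.9,0,0,0,0,0],[0.9,0,0,0,0,0],[0.9,0,0,0,0,0],[0.9,0,0,0,0,0],[0.9,0,0,0,0,0],[0.9,-0.5,0,0,0,0],[0.5,-0.5,0,0,0,0],[0,0,0,0,0,0],[0,0,0,0,0,0]]]' 0
python3 - <<'E'
from plant import *
from plant import manip,snapshot,camera_model,silhouettes
from h import *
import pickle
s=manip.sense();cm=camera_model('wrist');im=snapshot('wrist');pickle.dump(cm,open('cm1.pkl','wb'))
print(s['clock'],s['tool_pos'],s['joint_velocities'].round(2) if hasattr(s['joint_velocities'],'round') else s['joint_velocities'])
a=im[:,:,::-1].copy();cv2.imwrite('pics/d0.png',a);q=np.load('q.npy')
for P in [(.019,-.088,.072),(-.073,.12,.072),(.095,-.082,.016),(.095,.143,.016),(-.095,-.082,.016),(-.095,.143,.016),crank(q[3]),(0,0,.072)]:
    u=proj(cm,w2w(q,P)); print(np.round(u)); cv2.circle(a,(int(round(u[0])),int(round(u[1]))),2,(0,0,255),1)
cv2.imwrite('pics/d1.png',cv2.resize(a,None,fx=1.5,fy=1.5))
E
```

```text
clock: 1.88
tool_pos: [0.5249, 0.1768, 0.2497]
ee_rot: [[0.003, 1.0, 0.0], [1.0, -0.003, -0.0], [-0.0, 0.0, -1.0]]
wrist_force: [-0.2, -0.4, 0.4]
grip_width: -0.002
1.8833 [0.52487016 0.17677963 0.24971212] [ 1.4  -0.6   0.69  0.17  0.11  0.47]
[312. 271.]
[230.  91.]
[358. 245.]
[376.  72.]
[224. 246.]
[215.  74.]
[363. 206.]
[299. 203.]
```

View pics/d1.png

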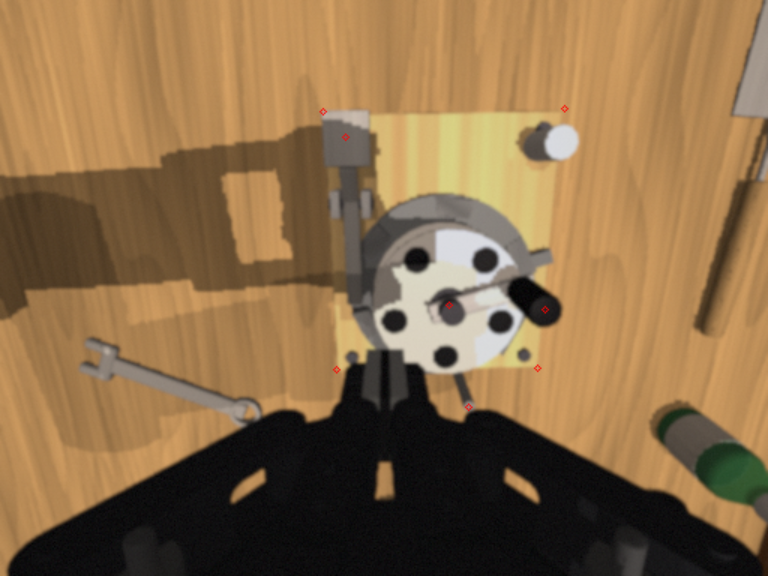

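The wrist view at TCP height 0.25 shows the paddle at (346,138) and the crank top at (545,309). Both match the fit to about 1–2 px, so I'll move over the paddle.

```bash
python3 -m jog '[[[0.9,-0.2,0,0,0,0],[0.9,-0.3,0,0,0,0],[0.9,-0.3,0,0,0,0],[0.9,-0.2,0,0,0,0],[0.5,0,0.4,0,0,0],[0.1,0,0.9,0,0,0],[0,0,0.9,0,0,0],[0,0,0.9,0,0,0],[0,0,0.9,0,0,0],[0,0,0.9,0,0,0],[0,0,0.5,0,0,0],[0,0,0,0,0,0]]]' 0
python3 - <<'E'
from plant import manip,snapshot
from h import *
s=manip.sense();print(s['clock'],s['tool_pos'],s['wrist_force'])
a=snapshot('wrist')[:,:,::-1];b=snapshot('scene')[:,:,::-1][130:280,270:420];c=snapshot('side')[:,:,::-1][90:240,150:300]
cv2.imwrite('pics/e.png',np.hstack([cv2.resize(b,(390,390)),cv2.resize(c,(390,390))]))
E
```

```text
clock: 2.93
tool_pos: [0.5102, 0.2751, 0.1044]
ee_rot: [[0.017, 1.0, 0.005], [1.0, -0.017, -0.002], [-0.002, 0.005, -1.0]]
wrist_force: [-0.1, 0.1, 0.7]
grip_width: 0.001
2.9333 [0.51017245 0.27512911 0.10436818] [-0.10480089  0.09312515  0.65704034]
```

View pics/e.png

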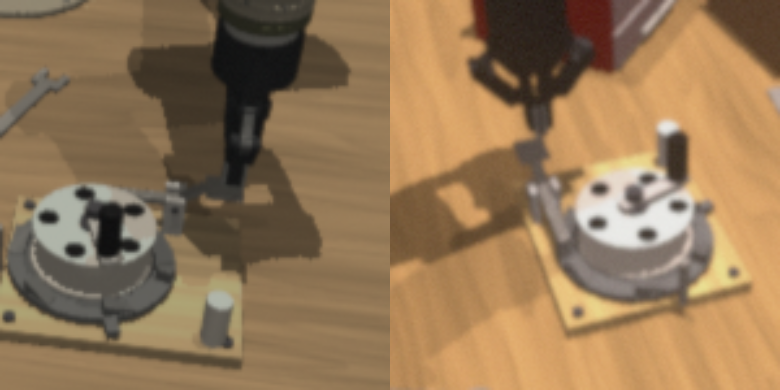

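The tip is about 13 mm above the paddle and 10 mm too far in +x. I'll correct that and press.

```bash
python3 -m jog '[[[0.15,-0.4,0,0,0,-0.16],[0,0,0,0,0,0],[0,0,0.3,0,0,0],[0,0,0.3,0,0,0],[0,0,0.2,0,0,0],[0,0,0.2,0,0,0]]]' 0
python3 -m jog '[[[0,0,0.2,0,0,0],[0,0,0.2,0,0,0],[0,0,0.2,0,0,0]]]' 0
```

```text
clock: 3.58
tool_pos: [0.5032, 0.2814, 0.0864]
ee_rot: [[-0.002, 1.0, 0.021], [1.0, 0.002, 0.004], [0.004, 0.021, -1.0]]
wrist_force: [0.1, 4.5, 5.0]
grip_width: -0.002
clock: 3.83
tool_pos: [0.5037, 0.2831, 0.0705]
ee_rot: [[-0.002, 1.0, 0.022], [1.0, 0.002, 0.007], [0.007, 0.022, -1.0]]
wrist_force: [-1.4, 3.6, 1.8]
grip_width: 0.0
```

```bash
python3 -m jog '[[[0,0,0.15,0,0,0],[0,0,0.15,0,0,0]]]' 0
python3 -m jog '[[[0,0,0.2,0,0,0],[0,0,0.2,0,0,0]]]' 0
```

```text
clock: 4.0
tool_pos: [0.5046, 0.2838, 0.0646]
ee_rot: [[-0.002, 1.0, 0.025], [1.0, 0.002, 0.008], [0.008, 0.025, -1.0]]
wrist_force: [-11.0, 10.2, 45.5]
grip_width: -0.001
clock: 4.17
tool_pos: [0.5073, 0.2871, 0.0628]
ee_rot: [[-0.002, 0.999, 0.037], [1.0, 0.002, 0.016], [0.016, 0.037, -0.999]]
wrist_force: [-13.2, 1.9, 44.0]
grip_width: 0.002
```

Force has gone up to 45 N at the stop. I'll retreat straight up and check the pawl.

```bash
python3 -m jog '[[[0,0,-0.4,0,0,0],[0,0,-0.9,0,0,0],[0,0,-0.9,0,0,0],[0,0,-0.9,0,0,0],[0,0,-0.9,0,0,0],[-0.4,0.4,-0.6,-0.3,0.3,0],[-0.8,0.6,0,0,0,0],[-0.8,0.6,0,0,0,0],[-0.5,0.6,0,0,0,0],[0,0,0,0,0,0]]]' 0
python3 - <<'E'
from plant import manip,snapshot,camera_model
from h import *
s=manip.sense();print(s['clock'],s['tool_pos'],s['wrist_force'])
cm=camera_model('wrist');a=snapshot('wrist')[:,:,::-1].copy();b=snapshot('scene')[:,:,::-1].copy();c=snapshot('side')[:,:,::-1].copy()
q=np.load('q.npy')
for n,i,m in [('wrist',a,cm),('scene',b,camera_model('scene')),('side',c,camera_model('side'))]:
    for P,col in [((-.073,.125,.048),(0,0,255)),((-.073,.12,.072),(255,0,0)),(crank(q[3]),(0,255,0))]:
        u=proj(m,w2w(q,P));print(n,u.round(1));cv2.circle(i,(int(round(u[0])),int(round(u[1]))),1,col,-1)
b=b[150:270,260:380];c=c[110:230,180:300]
cv2.imwrite('pics/f.png',np.hstack([cv2.resize(b,(390,390)),cv2.resize(c,(390,390))]))
cv2.imwrite('pics/f_w.png',cv2.resize(a,None,fx=1.5,fy=1.5))
E
```

```text
clock: 5.0
tool_pos: [0.5594, 0.2167, 0.1815]
ee_rot: [[-0.007, 0.998, 0.068], [0.999, 0.005, 0.037], [0.037, 0.068, -0.997]]
wrist_force: [-0.2, 0.4, -0.6]
grip_width: -0.002
5.0 [0.55939432 0.21670487 0.18150122] [-0.20561977  0.37493175 -0.56104182]
wrist [178.9 134.5]
wrist [173.5 141.8]
wrist [338.  290.5]
scene [356.5 209.6]
scene [355.8 202.1]
scene [313.3 210.1]
side [205.  152.7]
side [204.7 146.9]
side [260.4 141.4]
```

View pics/f.png

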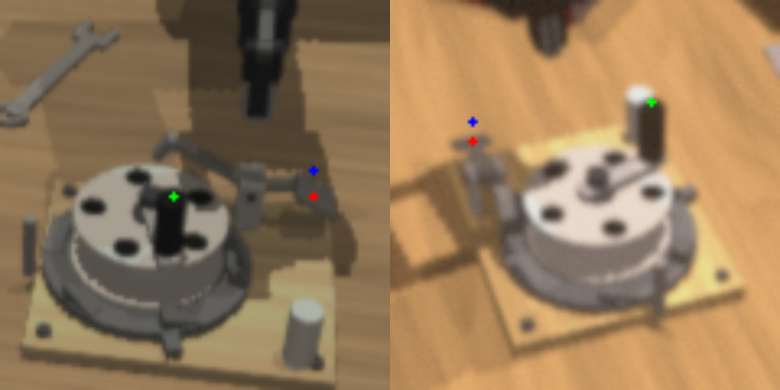

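View pics/f_w.png

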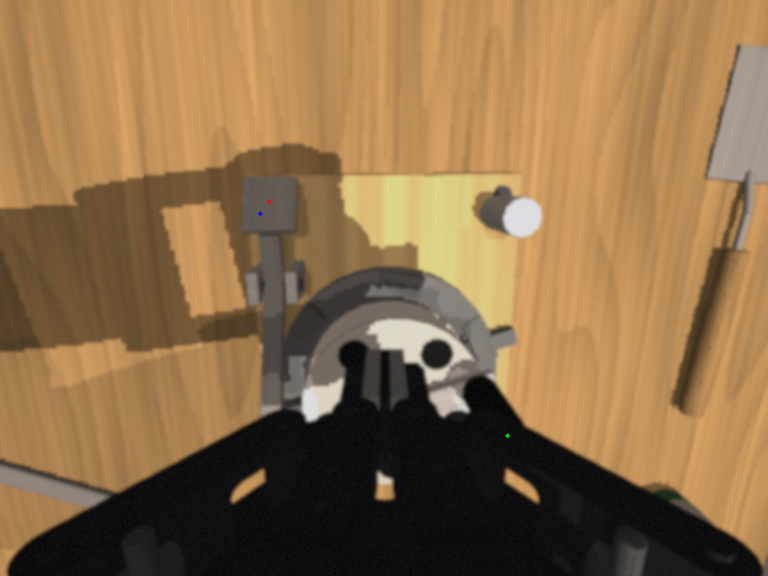

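The pawl is fully up: the paddle sits on the predicted fully-down mark and the beak is raised. Next I'll level the tool, yaw it to face along the crank's tangent, and place it behind the grip on its anticlockwise side.

```bash
python3 -m jog '[[[-0.1,0.4,-0.2,0.65,-0.35,0],[0,0.5,0,0,0,0],[0,0.5,0,0,0,0],[-0.2,0.4,0,0,0,0],[-0.2,0.3,0,0,0,0],[0,0,0,0,0,-0.8],[0,0,0,0,0,-0.8],[0,0,0,0,0,-0.8],[0,0,0,0,0,-0.8],[0,0,0,0,0,0],[0,0,0,0,0,0]]]' 0
python3 - <<'E'
from plant import manip
from h import *
s=manip.sense();q=np.load('q.npy');k=crank(q[3]);a=q[3]-1.222+q[2]
K=w2w(q,k);t=K+.032*np.array([-np.sin(a),np.cos(a),0]);t[2]=.115
R=np.array(s['ee_rot']);print(s['tool_pos'],R.round(3),'target',t,'delta units',R.T@(t-s['tool_pos'])/.025)
E
```

```text
clock: 6.07
tool_pos: [0.6025, 0.2132, 0.1819]
ee_rot: [[-0.359, 0.933, -0.018], [0.933, 0.359, -0.006], [0.001, -0.019, -1.0]]
wrist_force: [-0.4, -0.3, -0.4]
grip_width: -0.002
[0.6024608  0.21318073 0.18193562] [[-0.359  0.933 -0.018]
 [ 0.933  0.359 -0.006]
 [ 0.001 -0.019 -1.   ]] target [0.61250724 0.19879903 0.115     ] delta units [-0.68456427  0.21988589  2.67283517]
```

```bash
python3 -m jog '[[[-0.4,0.1,0,-0.2,-0.05,0],[-0.3,0.1,0.2,0,0,0],[0,0,0.7,0,0,0],[0,0,0.7,0,0,0],[0,0,0.7,0,0,0],[0,0,0.4,0,0,0],[0,0,0,0,0,0]]]' 0
python3 - <<'E'
from plant import manip,snapshot
from h import *
s=manip.sense();R=np.array(s['ee_rot']);q=np.load('q.npy');K=w2w(q,crank(q[3]));print((R.T@(K-s['tool_pos'])*1e3).round(1))
b=snapshot('scene')[:,:,::-1][130:270,250:390];c=snapshot('side')[:,:,::-1][90:230,180:320]
cv2.imwrite('pics/g.png',np.hstack([cv2.resize(b,(390,390)),cv2.resize(c,(390,390))]))
E
```

```text
clock: 6.65
tool_pos: [0.6135, 0.1983, 0.111]
ee_rot: [[-0.347, 0.938, 0.002], [0.938, 0.347, -0.003], [-0.004, 0.001, -1.0]]
wrist_force: [-0.7, 0.2, 0.1]
grip_width: -0.002
[-31.2  -1.  -22.9]
```

View pics/g.png

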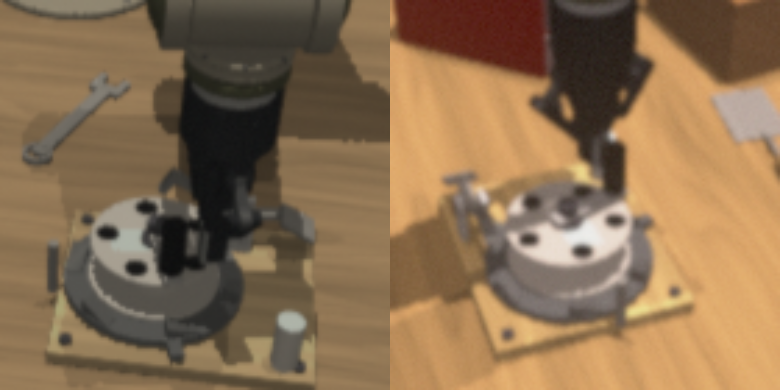

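```bash
cat > st.py <<'E'
from plant import manip
from h import *
s=manip.sense();R=np.array(s['ee_rot']);q=np.load('q.npy');p=np.array(s['tool_pos'])
# reel centre in tool frame (want x -22, y -52), yaw of radial axis, TCP polar
c=R.T@(np.array([q[0],q[1],p[2]])-p)*1e3
d=p[:2]-q[:2]
print('centre in tool',c.round(1),'tool-y az',np.degrees(np.arctan2(R[1,1],R[0,1])-q[2]).round(1),'reel est(by polar)',np.degrees(np.arctan2(d[1],d[0])-q[2]-np.arctan2(22,52)+1.222).round(1),'z',p[2].round(4),'F',np.round(R.T@np.array(s['wrist_force']),1),s['clock'])
E
python3 -m jog '[[[-0.2,0,-0.1,0,0,0],[-0.2,0,-0.1,0,0,0],[-0.2,0.07,0,0,0,0.8],[-0.2,0.07,0,0,0,0.8],[-0.2,0.07,0,0,0,0.8]]]' 0; python3 st.py
```

```text
clock: 7.17
tool_pos: [0.6282, 0.1762, 0.1238]
ee_rot: [[-0.096, 0.995, 0.011], [0.995, 0.096, 0.0], [-0.001, 0.011, -1.0]]
wrist_force: [-1.1, 2.3, -0.7]
grip_width: 0.0
centre in tool [-19.9 -55.9  -0.6] tool-y az 4.9 reel est(by polar) 71.5 z 0.1238 F [ 2.4 -0.9  0.6] 7.1667
```

```bash
python3 -m jog '[[[-0.2,0.03,0.05,0,0,0.7],[-0.2,0.03,0.05,0,0,0.7],[-0.2,0.04,0.05,0,0,0.7],[-0.2,0.04,0,0,0,0.7]]]' 0; python3 st.py
python3 -m jog '[[[-0.2,0.04,0.0,0,0,0.7],[-0.2,0.04,0.0,0,0,0.7],[-0.2,0.04,0.0,0,0,0.7]]]' 0; python3 st.py
```

```text
clock: 7.5
tool_pos: [0.6335, 0.1558, 0.1249]
ee_rot: [[0.212, 0.977, 0.018], [0.977, -0.212, 0.005], [0.008, 0.017, -1.0]]
wrist_force: [0.1, 3.8, -1.5]
grip_width: -0.002
centre in tool [-17.1 -56.8  -1.1] tool-y az -12.9 reel est(by polar) 51.0 z 0.1249 F [ 3.7 -0.8  1.5] 7.5
clock: 7.75
tool_pos: [0.6337, 0.14, 0.128]
ee_rot: [[0.431, 0.902, 0.024], [0.902, -0.431, 0.008], [0.017, 0.018, -1.0]]
wrist_force: [0.9, 2.3, -1.6]
grip_width: -0.0
centre in tool [-15.5 -58.2  -1.3] tool-y az -26.2 reel est(by polar) 35.9 z 0.128 F [ 2.4 -0.2  1.6] 7.75
```

```bash
python3 -m jog '[[[-0.2,-0.08,0.25,-0.2,0.1,0.4],[-0.2,-0.06,0.25,0,0,0.4],[-0.2,-0.04,0.2,0,0,0.4]]]' 0; python3 st.py
python3 - <<'E'
from plant import manip,snapshot
from h import *
b=snapshot('scene')[:,:,::-1][130:270,250:390];c=snapshot('side')[:,:,::-1][90:230,180:320]
cv2.imwrite('pics/i.png',np.hstack([cv2.resize(b,(390,390)),cv2.resize(c,(390,390))]))
E
```

```text
clock: 8.0
tool_pos: [0.6272, 0.1279, 0.1159]
ee_rot: [[0.548, 0.834, 0.062], [0.835, -0.55, 0.01], [0.043, 0.047, -0.998]]
wrist_force: [2.4, 2.0, 1.8]
grip_width: 0.0
centre in tool [ -9.6 -56.8  -3.1] tool-y az -34.0 reel est(by polar) 22.8 z 0.1159 F [ 3.   1.  -1.6] 8.0
```

View pics/i.png

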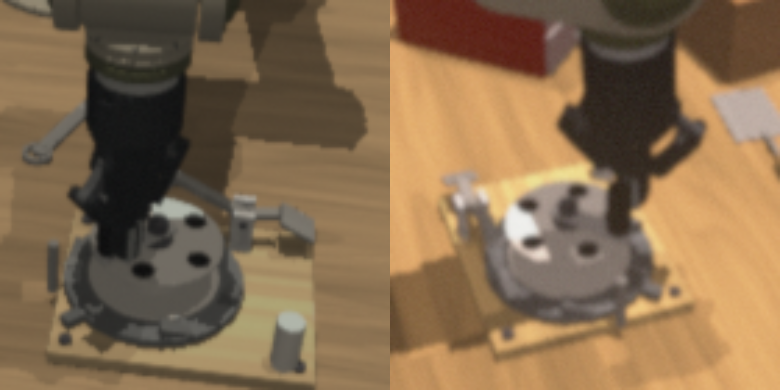

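```bash
python3 -m jog '[[[-0.15,0.0,0,-0.2,-0.3,0.9],[-0.18,0.0,0,-0.1,-0.2,0.9],[-0.18,0.0,0,0,0,0.9]]]' 0; python3 st.py
python3 -m jog '[[[-0.18,0.0,0,0,0,0.8],[-0.15,0.0,0,0,0,0.6]]]' 0; python3 st.py
```

```text
clock: 8.35
tool_pos: [0.6209, 0.1171, 0.1177]
ee_rot: [[0.764, 0.643, 0.058], [0.645, -0.762, -0.053], [0.01, 0.078, -0.997]]
wrist_force: [2.5, 1.3, -1.2]
grip_width: 0.002
centre in tool [-13.6 -55.7  -4.5] tool-y az -50.5 reel est(by polar) 10.3 z 0.1177 F [2.8 0.5 1.3] 8.35
clock: 8.52
tool_pos: [0.616, 0.112, 0.1195]
ee_rot: [[0.853, 0.519, 0.062], [0.522, -0.851, -0.053], [0.025, 0.078, -0.997]]
wrist_force: [2.2, 0.1, -1.3]
grip_width: 0.001
centre in tool [-15.  -54.8  -4.7] tool-y az -59.3 reel est(by polar) 3.2 z 0.1195 F [1.9 1.  1.4] 8.5167
```

```bash
python3 -m jog '[[[-0.15,0.0,0.05,0,0,0.4],[-0.15,0.0,0.05,0,0,0.4]]]' 0; python3 st.py
python3 -m jog '[[[-0.15,0.0,0.05,0,0,0.3],[-0.15,0.0,0.05,0,0,0.3]]]' 0; python3 st.py
```

```text
clock: 8.68
tool_pos: [0.6128, 0.1086, 0.1197]
ee_rot: [[0.894, 0.442, 0.072], [0.446, -0.893, -0.051], [0.042, 0.078, -0.996]]
wrist_force: [16.9, 12.3, -4.7]
grip_width: -0.001
centre in tool [-15.4 -55.   -4.9] tool-y az -64.3 reel est(by polar) -1.4 z 0.1197 F [20.4 -3.9  5.3] 8.6833
clock: 8.85
tool_pos: [0.6131, 0.108, 0.1201]
ee_rot: [[0.919, 0.383, 0.092], [0.388, -0.921, -0.044], [0.068, 0.076, -0.995]]
wrist_force: [16.0, 9.9, -6.0]
grip_width: 0.005
centre in tool [-18.9 -54.5  -5.5] tool-y az -68.0 reel est(by polar) -1.6 z 0.1201 F [18.1 -3.4  7. ] 8.85
```

Force has jumped to about 20 N at an estimated reel angle of 0, so this is the hard stop. I'll back off and then lift.

```bash
python3 -m jog '[[[0.4,0,0,0,0,0],[0.5,0,0,0,0,0],[0.2,0,-0.6,0,0,0],[0,0,-0.9,0,0,0],[0,0,-0.9,0,0,0],[0,0,-0.9,0,0,0],[0,0.2,-0.9,0,0,0],[0.9,0,-0.5,0,0,0],[0.9,0,0,0,0,0],[0.9,0,0,0,0,0],[0,0,0,0,0,0]]]' 0
python3 - <<'E'
from plant import manip,snapshot,camera_model
from h import *
s=manip.sense();print(s['clock'],s['tool_pos'])
q=np.load('q.npy');o=[]
for n,r in [('scene',(150,250)),('side',(110,180))]:
    i=snapshot(n)[:,:,::-1];cv2.imwrite(f'pics/j_{n}.png',i);i=i.copy()
    for P,col in [((-.073,.125,.048),(0,0,255)),(crank(0),(0,255,0)),((.019,-.088,.072),(255,0,0))]:
        u=proj(camera_model(n),w2w(q,P)).round().astype(int);cv2.circle(i,tuple(int(v) for v in u),1,col,-1)
    o.append(cv2.resize(i[r[0]:r[0]+130,r[1]:r[1]+130],(390,390)))
cv2.imwrite('pics/j.png',np.hstack(o))
cv2.imwrite('pics/jw.png',snapshot('wrist')[:,:,::-1])
E
```

```text
clock: 9.77
tool_pos: [0.6957, 0.1464, 0.262]
ee_rot: [[0.913, 0.394, 0.103], [0.4, -0.915, -0.045], [0.077, 0.082, -0.994]]
wrist_force: [0.9, 0.7, -0.8]
grip_width: 0.002
9.7667 [0.69566036 0.14639874 0.26204303]
```

View pics/j.png

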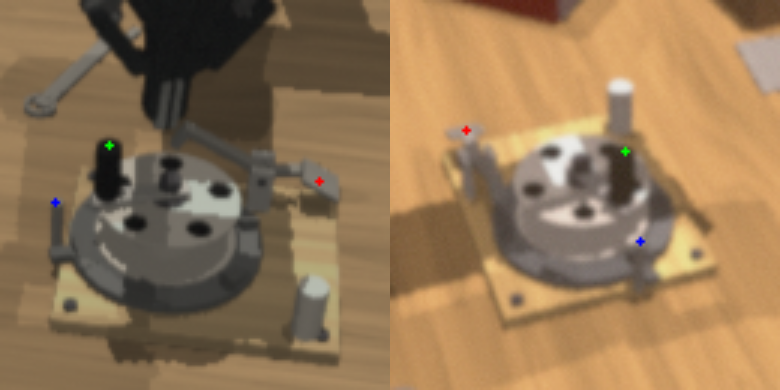

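View pics/jw.png

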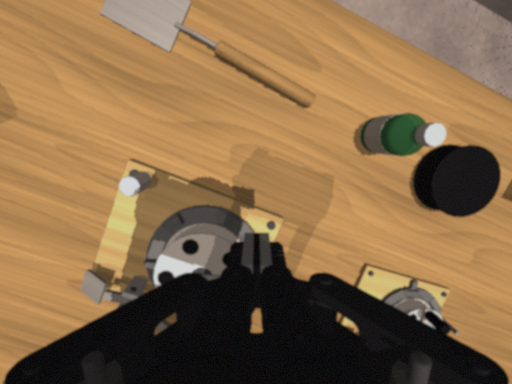

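In the scene crop, the grip top is on the predicted zero position (109,146), the lug touches the post at about (58,252), the pawl is up, and the glue stick is standing. I'll compare the small winder before and after, then hand in.

```bash
python3 - <<'E'
import cv2,numpy as np
from plant import order
a=cv2.imread('pics/a_scene.png').astype(int);b=cv2.imread('pics/j_scene.png').astype(int)
d=abs(a-b).max(2)[190:250,140:215];print(d.mean(),(d>40).sum())
cv2.imwrite('pics/k.png',np.vstack([cv2.resize(x.astype(np.uint8)[190:250,140:215],None,fx=4,fy=4) for x in (a,b)]))
print(order.close_job())
E
```

```text
6.394 0
the job is handed in; nothing more can be done
None
```

View pics/k.png

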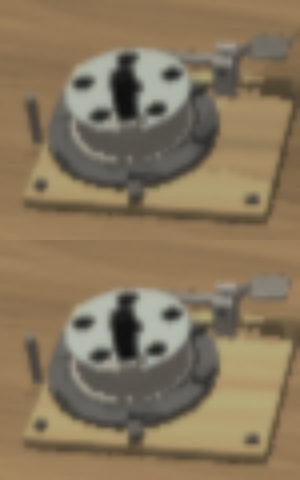

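The job is done and handed in, at about 10 s on the robot's clock; no verdict came back.

- **Pawl:** I pressed the paddle down with closed fingers until the force rose to about 45 N at its stop. The pawl stayed up, with the paddle on its predicted fully-down mark in both the scene and side pictures.
- **Crank:** I pushed the grip clockwise along its arc until the force jumped to about 20 N, with the reel angle estimated at about -1.5 degrees. I then backed off and lifted clear. The last pictures show the grip at the zero mark and the lug against the start post.
- **Surroundings:** The glue stick is still standing. The small winder looks the same before and after, with no pixel changed by more than 40 of 255. Wrist force was about 1 N with the arm clear.

No check failed. The only disagreements were base-corner marks a few pixels off in some pictures, which did not affect the points I worked from.

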